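File the slate in the third gap

ROBOT

A 6-joint arm with a two-finger parallel gripper is mounted at the origin on the work surface. World frame = base frame: x ahead of the robot, y to its left, z up, the work surface at z = 0. Lengths are in m, angles in rad, forces in N, time in s.
With the tool pointing down it reaches from about 0.275 to 0.975 m from the base axis. Payload 8.4 kg.
Tool frame: the origin (TCP) lies at the very end of the fingers, on their centre line; the grasp point (between the pads) lies ctrl.hold_point_z behind it (ctrl.hold_point_z is the distance from the TCP to the grasp point, in m); x points along the fingers, z is the direction in which the jaws open and shut, and the axes are right-handed (so a half turn about x gives the same grasp; the last joint's range is limited). The gripper opens to 92 mm and grips with 3 to 60 N. Pads are 20 mm wide; open, the fingers measure 128 mm over their backs; the gripper's body (75 mm by 189 mm) begins 69 mm behind the grasp point.
Start: joints at [-1.25, 0.353, 1.633, -0, 1.155, -0.002], TCP at [0.198, -0.593, 0.215] pointing down, gripper open.
Joint ranges: [-2.63, 2.63], [-0.92, 2.1], [0.06, 2.66], [-1.3, 4.44], [0, 2.69], [-3.02, 3.02]. Speed limits (rad/s): [2.22, 2.22, 2.79, 3.14, 3.14, 3.14].

INTERFACE

Orientations are given as [roll, pitch, yaw] about the fixed x, y, z axes, in that order (R = Rz(yaw) Ry(pitch) Rx(roll)).
In Python, from station import ctrl gives the robot as it stands.
- The arm moves only by the tool send_rows, never from a script. Its arguments are lists of equal length, an entry for each row: "linear": the shift along the tool's x, y, z in mm, a list of three; "turn": the turn about the tool's x in rad. A call has 1 to 8 rows; each row is the pose to reach, as a shift and turn from the pose commanded when the call began, along the tool's axes at that moment; what a row does not reach only later rows make up. A row lasts 1/10 s, in which the tool goes at most 50 mm and 8.59 degrees, less where a joint would pass 70% of its speed; a pose out of reach is approached as far as the arm can. A call with a gripper value outside its range is refused whole. "fingers" is the opening in per cent of the stroke, from 0 (shut) to 100 (fully open), set as the call begins (left out, the last holds). The fingers move at their own pace and stop on an object; the grip force is fixed at half the most. Time passes only in rows, so rows that repeat a pose let the fingers close. It gives the time, the measured TCP pose, the force and the opening at its end, in the units of the state.
- ctrl.get_obs(): the state, without advancing time (a new reading comes with each control period).
- ctrl.grab_frame(name): name is "side" or "top" or "wrist"; returns the picture (400x640x3 uint8, red, green, blue); there is no depth.
- ctrl.camera_info(name): a dict with "fx", "fy", "cx", "cy" (pixels), "cam_to_world" (4x4, takes a point from camera to world coordinates). Camera axes: x right, y down, z forward; pixel columns grow to the right and rows downward; lengths in m; the calibration is good to about 2 mm. A picture is of the moment at which its call begins: read the wrist's pose just before it. camera_info takes no time and is no camera call; for the wrist camera it gives the pose at the moment of the call.
- ctrl.close_job(): hands the job in, once; it reports no verdict.
The state is a dict: "t": time; "joint_positions": joint angles; "qvel": joint speeds; "effort": joint torques, N m; "position": TCP position; "tcp_rot": TCP orientation; "force": force on the tool from outside, world axes, zero at the start; "wrist_torque": the same for the moment, N m; "finger_gap": finger opening in m.
Only numpy, scipy, OpenCV 4.12 (cv2) and the standard library are available. Lean on these libraries where they do the work, as an engineer would, in place of code of your own. Each camera call takes 0.05 s, during which the arm holds its last target.

TASK

Starting behind the first gap at the end with the tall round post, run a fingertip along the top of the rack's back rail, keeping it on the wood, to count off the first, second and third gaps, and stop there without touching the rail behind the fourth. Then push the loose slate that lies in front of the rack into that third gap, fully home against the back wall, sliding it on the table and never lifting it. Full or empty, every gap counts; leave everything else where it is.

Things in the scene. Friction and masses are not known exactly. Their poses are not given: they have to be found in the camera images.
- rack: Fixed pine rack, placed and turned anew each time. Origin: on the table, mid-width; x from open front to back, z up. Five dividers 10 mm thick, 30 mm high, x = -55 (round noses) to +45 mm (back wall), at y = 172, 86, 0, -86, -172 mm; between them four gaps 76 mm wide, open to front and above, table as floor. A level rail, 20 mm wide, its top 45 mm high, tops the whole back wall at x = 53 mm.
- post: Tall turned post 22 mm across with a round ball head 36 mm across, 89 mm high in all, fixed at one end of the rail (at x = 53, y = +196 or -196 mm in the rack's frame: the end changes). Gaps are counted from this end. Origin: centre of its foot.
- stub: Squat round wooden stub, 22 mm across and 22 mm high, fixed at the other end of the rail. Origin: centre of its foot.
- slate: Loose small slate lying face up on the table between rack and robot, 84 mm long (its x), 66 mm wide (its y), 100 to 200 g. Raised pine frame 9 mm wide, top 16 mm above the table; inside it a sunk rectangle 66 by 48 mm, its dark face 5 mm above the table. Origin: centre of the underside; x within 0.35 rad of the rack's x.
- filed_slate: A second slate of the same make, already lying in one of the two end gaps; leave alone. Origin: centre of its underside.
- eraser: Wood-backed board eraser 80 x 46 x 32 mm lying in the other end gap; leave alone. Origin: centre of its underside.
- chalk_holder: Green chalk holder about 120 mm long and 15 mm high lying on the table at the left of the work; leave alone. Origin: on its underside near the middle.
- lantern: LED lantern, 88 mm across, 188 mm high, at the left; leave alone. Origin: centre of its foot.
- jar: Clear glass jar with a screw lid, 74 mm across, 103 mm high, at the right; leave alone. Origin: centre of its foot.
- tin: Small metal tin with a lid, 47 x 34 x 28 mm, on the table at the right of the work; leave alone. Origin: centre of its underside.
- rail_a: Piece of the rack's wooden top rail, the part behind gap a, centred on that gap. Origin: the middle of its top face, 45 mm above the table. 46 mm long along the rack's y, 20 mm wide, axes as the rack's; rigid, fixed to the rack.
- gap_a (a point): Gap a: on the table, where the centre of the slate's underside lies when it is fully home in this gap (rack's x = +3, y = +129 mm). Its axes are the rack's. Gap a is the leftmost seen from the robot, d the rightmost.
- rail_b: Piece of the rack's wooden top rail, the part behind gap b, centred on that gap. Origin: the middle of its top face, 45 mm above the table. 46 mm long along the rack's y, 20 mm wide, axes as the rack's; rigid, fixed to the rack.
- gap_b (a point): Gap b: on the table, where the centre of the slate's underside lies when it is fully home in this gap (rack's x = +3, y = +43 mm). Its axes are the rack's. Gap a is the leftmost seen from the robot, d the rightmost.
- rail_c: Piece of the rack's wooden top rail, the part behind gap c, centred on that gap. Origin: the middle of its top face, 45 mm above the table. 46 mm long along the rack's y, 20 mm wide, axes as the rack's; rigid, fixed to the rack.
- gap_c (a point): Gap c: on the table, where the centre of the slate's underside lies when it is fully home in this gap (rack's x = +3, y = -43 mm). Its axes are the rack's. Gap a is the leftmost seen from the robot, d the rightmost.
- rail_d: Piece of the rack's wooden top rail, the part behind gap d, centred on that gap. Origin: the middle of its top face, 45 mm above the table. 46 mm long along the rack's y, 20 mm wide, axes as the rack's; rigid, fixed to the rack.
- gap_d (a point): Gap d: on the table, where the centre of the slate's underside lies when it is fully home in this gap (rack's x = +3, y = -129 mm). Its axes are the rack's. Gap a is the leftmost seen from the robot, d the rightmost.
- rail_ab: Piece of the rack's wooden top rail, the part between those behind gaps a and b, flush with them. Origin: the middle of its top face, 45 mm above the table. 40 mm long along the rack's y, 20 mm wide, axes as the rack's; rigid, fixed to the rack.
- rail_bc: Piece of the rack's wooden top rail, the part between those behind gaps b and c, flush with them. Origin: the middle of its top face, 45 mm above the table. 40 mm long along the rack's y, 20 mm wide, axes as the rack's; rigid, fixed to the rack.
- rail_cd: Piece of the rack's wooden top rail, the part between those behind gaps c and d, flush with them. Origin: the middle of its top face, 45 mm above the table. 40 mm long along the rack's y, 20 mm wide, axes as the rack's; rigid, fixed to the rack.
Not all that is in view belongs to the job. Leave any green look-alike of the slate alone.

How it is judged:
By the outcome, as a careful person would: the job done as asked, in the order asked, and still so for the second after the job is handed in, with the robot touching nothing.
It also fails if it takes over 67 s, if anything falls off the work surface, if the arm or the gripper's body presses on something with over 40 N, if the wrist force passes 120 N, or if a joint passes its speed limit or range.

## Working session

There is one attempt and no reset: what is moved stays moved. The work goes in short steps, Python scripts to look and compute and a tool call to move; the robot and the scene stay as the last step left them, time stands still between calls to the robot, and variables do not carry over. Pictures are saved under pics/ and viewed, and the job is handed in when it is done.

Besides the shell and the picture viewer there is one more tool, called after "Request:" by a JSON object that holds its "fn" and its "kwargs", one argument or row to a line. send_rows: Moves the arm, as the interface text tells. Its arguments: {"type":"object","properties":{"linear":{"type":"array","items":{"type":"array","items":{"type":"number"}}},"turn":{"type":"array","items":{"type":"number"}},"fingers":{"type":"number"}},"required":["linear","turn"]}

```bash
ls; mkdir -p pics; python3 - <<'E'
from station import ctrl
import cv2
print(ctrl.get_obs(), ctrl.hold_point_z)
for n in ("top","side","wrist"):
    print(n,ctrl.camera_info(n))
    cv2.imwrite(f"pics/{n}0.png",ctrl.grab_frame(n)[:,:,::-1])
E
```

```text
pics
{'t': 0.0, 'joint_positions': array([-1.25042227e+00,  3.53638096e-01,  1.63413507e+00,  2.32756066e-05,
        1.15523148e+00, -2.42831783e-03]), 'qvel': array([-0.00239165, -0.00021026, -0.00160101,  0.0002738 ,  0.00012338,
       -0.00028505]), 'effort': array([ 3.37842430e-03, -5.93829381e+01, -3.34215403e+01,  7.02148885e-02,
        2.33630289e-02, -1.27980406e-04]), 'position': array([ 0.19809562, -0.59223756,  0.21386959]), 'tcp_rot': array([3.12409356, 1.56938418, 1.8760902 ]), 'force': array([-0.21097636,  0.0038401 ,  0.47961804]), 'wrist_torque': array([-0.01573933,  0.02634601,  0.05778814]), 'finger_gap': 0.0918373754585197} 0.0187
top {'fx': 368.3039261498152, 'fy': 368.3039261498152, 'cx': 323.677106119112, 'cy': 199.84402452910186, 'cam_to_world': array([[-0.0066672 , -0.99877712,  0.04898789,  0.45538886],
       [-0.99979407,  0.00571898, -0.019471  ,  0.02527361],
       [ 0.01916703, -0.04910762, -0.99860957,  1.02099081],
       [ 0.        ,  0.        ,  0.        ,  1.        ]])}
side {'fx': 427.01574550675906, 'fy': 427.01574550675906, 'cx': 319.5907290019549, 'cy': 201.6287942151094, 'cam_to_world': array([[-0.8282233 , -0.39118468,  0.40127386,  0.11484736],
       [-0.56039674,  0.57649608, -0.59464928,  0.62182413],
       [ 0.00128488, -0.71737495, -0.6966861 ,  0.7733199 ],
       [ 0.        ,  0.        ,  0.        ,  1.        ]])}
wrist {'fx': 278.6314513613875, 'fy': 278.6314513613875, 'cx': 319.8630193633365, 'cy': 201.85006798932932, 'cam_to_world': array([[ 0.31733088, -0.90678906, -0.27755128,  0.27622756],
       [-0.94831237, -0.30410851, -0.09067342, -0.56622389],
       [-0.00218404,  0.29197878, -0.9564223 ,  0.38378796],
       [ 0.        ,  0.        ,  0.        ,  1.        ]])}
```

View pics/top0.png

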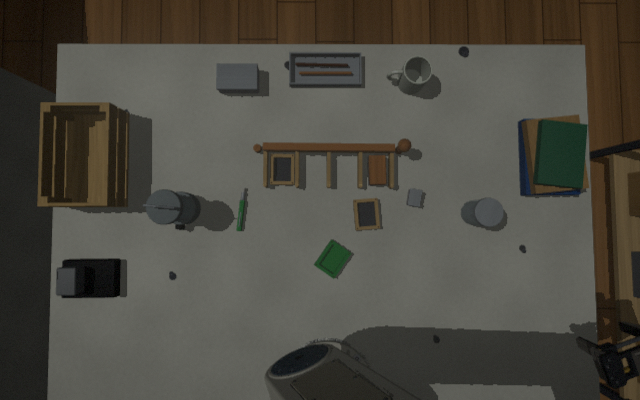

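View pics/side0.png

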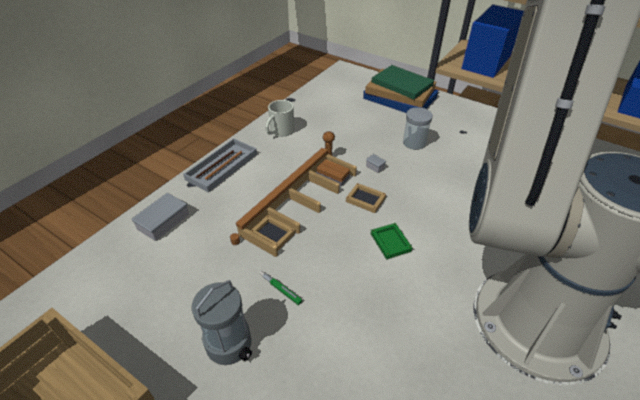

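View pics/wrist0.png

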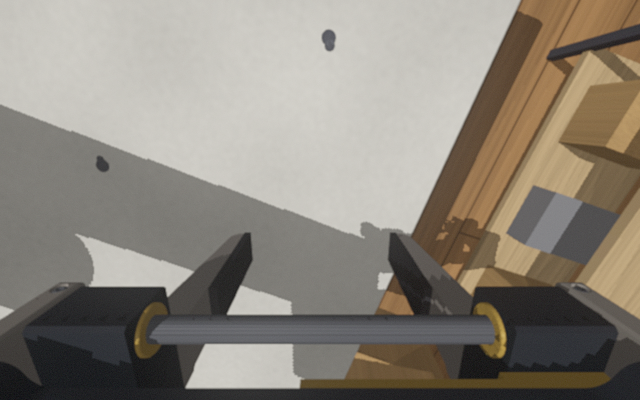

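The top view shows the rack with its tall post at the right end (404,146) and the stub at (258,148). Reading left to right, gap a (282,168) holds the filed slate, b (313,168) and c (345,168) are empty, and d (377,168) holds the eraser. Counting from the post gives d, c, b, so the target is gap b.

There are three slate-like things:
- **Pine-framed, dark face at (368,213):** this is the loose slate.
- **Green tray at (333,258):** the look-alike, to be left alone.
- **Filed slate at (282,168):** stays where it is.

Next I'll confirm this in a crop and measure.

```bash
cat > h.py <<'E'
import numpy as np, cv2
from station import ctrl
from scipy.spatial.transform import Rotation as R
def ray(n,uv,z,info=None):
    i=info or ctrl.camera_info(n); T=i['cam_to_world']
    d=T[:3,:3]@np.array([(uv[0]-i['cx'])/i['fx'],(uv[1]-i['cy'])/i['fy'],1]); o=T[:3,3]
    return o+d*(z-o[2])/d[2]
def proj(n,p,info=None):
    i=info or ctrl.camera_info(n); T=i['cam_to_world']
    c=T[:3,:3].T@(np.array(p)-T[:3,3]); return np.array([i['fx']*c[0]/c[2]+i['cx'],i['fy']*c[1]/c[2]+i['cy']])
def tool(o=None):
    o=o or ctrl.get_obs(); return np.array(o['position']),R.from_euler('xyz',o['tcp_rot']).as_matrix()
E
python3 - <<'E'
from h import *
im=cv2.imread('pics/top0.png')
c=im[125:285,240:450]; cv2.imwrite('pics/c_top.png',cv2.resize(c,None,fx=3.7,fy=3.7,interpolation=cv2.INTER_NEAREST))
im=cv2.imread('pics/side0.png')
c=im[120:265,220:420]; cv2.imwrite('pics/c_side.png',cv2.resize(c,None,fx=4,fy=4,interpolation=cv2.INTER_NEAREST))
print(tool())
E
```

```text
(array([ 0.19815312, -0.59240132,  0.21407538]), array([[-2.92185418e-04,  9.48365683e-01,  3.17178886e-01],
       [ 9.27128314e-04,  3.17179020e-01, -9.48365230e-01],
       [-9.99999528e-01,  1.69670350e-05, -9.71931761e-04]]))
```

View pics/c_top.png

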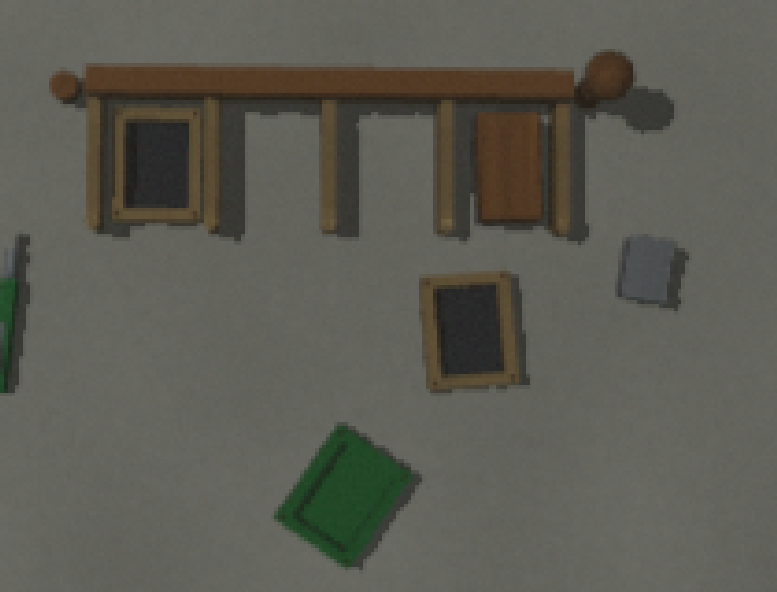

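View pics/c_side.png

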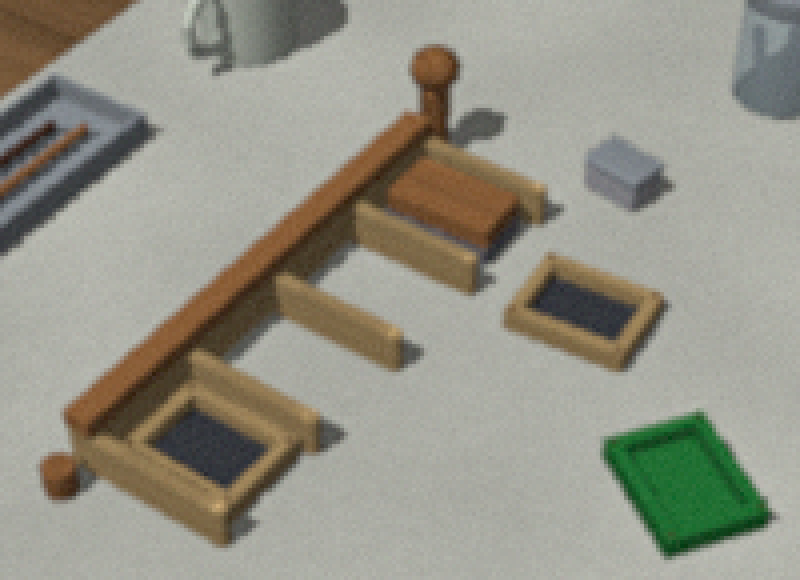

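The crops confirm the layout: post at the right end by the eraser's gap, gaps b and c empty, and the pine-framed dark slate loose at crop (470,330), apart from the green tray. Now I'll measure the rail and slate in the top view.

```bash
python3 - <<'E'
from h import *
im=cv2.imread('pics/top0.png'); hsv=cv2.cvtColor(im,cv2.COLOR_BGR2HSV)
for p in [(330,147),(380,168),(329,175),(368,213),(358,215),(404,146)]: print(p,hsv[p[1],p[0]])
# side cast helper
m=((hsv[:,:,0]<15)&(hsv[:,:,1]>110)).astype(np.uint8)*255
m[:135]=0;m[160:]=0;m[:,:262]=0;m[:,397:]=0
m=cv2.morphologyEx(m,cv2.MORPH_OPEN,np.ones((3,3)))
cs,_=cv2.findContours(m,0,1); c=max(cs,key=cv2.contourArea); print('rail px',cv2.minAreaRect(c),cv2.boundingRect(c))
ys,xs=np.nonzero(m); 
# columns center of top face: print extents
for col in range(270,395,30): r=np.nonzero(m[:,col])[0]; print(col,r.min(),r.max(),im[r.min()-1:r.max()+3,col,2])
E
```

```text
(330, 147) [ 14 140  84]
(380, 168) [ 15 135  81]
(329, 175) [ 21 111  87]
(368, 213) [150   6  43]
(358, 215) [19 80 51]
(404, 146) [ 15 138  76]
rail px ((337.5, 147.5), (5.0, 9.0), 90.0) (333, 145, 10, 6)Traceback (most recent call last):
  File "<stdin>", line 11, in <module>
    return umr_minimum(a, axis, None, out, keepdims, initial, where)
ValueError: zero-size array to reduction operation minimum which has no identity
```

```bash
python3 - <<'E'
from h import *
im=cv2.imread('pics/top0.png'); hsv=cv2.cvtColor(im,cv2.COLOR_BGR2HSV).astype(int)
for col in (275,305,340,350,390): print(col,[tuple(hsv[r,col]) for r in range(140,156)])
# loose slate frame: saturated mask
m=((hsv[:,:,1]>60)&(hsv[:,:,0]<28)).astype(np.uint8); m[:195]=0;m[235:]=0;m[:,:345]=0;m[:,:][:,390:]=0
m=cv2.morphologyEx(m,cv2.MORPH_CLOSE,np.ones((9,9)))
c=max(cv2.findContours(m,0,1)[0],key=cv2.contourArea); r=cv2.minAreaRect(c); print(r)
b=cv2.boxPoints(r); P=np.array([ray('top',p,0.016)[:2] for p in b]); print(P.round(4),P.mean(0),[np.linalg.norm(P[i]-P[i-1]) for i in range(4)])
f=((hsv[:,:,2]<52)&(hsv[:,:,1]<45)).astype(np.uint8); f[:202]=0;f[226:]=0;f[:,:357]=0;f[:,380:]=0
c=max(cv2.findContours(f,0,1)[0],key=cv2.contourArea); r=cv2.minAreaRect(c); print(r)
b=cv2.boxPoints(r); P=np.array([ray('top',p,0.005)[:2] for p in b]); print(P.round(4),P.mean(0),[np.linalg.norm(P[i]-P[i-1]) for i in range(4)])
E
```

```text
275 [(np.int64(34), np.int64(17), np.int64(105)), (np.int64(30), np.int64(17), np.int64(105)), (np.int64(15), np.int64(59), np.int64(95)), (np.int64(14), np.int64(129), np.int64(87)), (np.int64(14), np.int64(144), np.int64(85)), (np.int64(14), np.int64(136), np.int64(86)), (np.int64(14), np.int64(132), np.int64(87)), (np.int64(15), np.int64(143), np.int64(84)), (np.int64(14), np.int64(140), np.int64(84)), (np.int64(13), np.int64(129), np.int64(77)), (np.int64(14), np.int64(118), np.int64(54)), (np.int64(18), np.int64(81), np.int64(47)), (np.int64(21), np.int64(32), np.int64(56)), (np.int64(21), np.int64(57), np.int64(72)), (np.int64(19), np.int64(97), np.int64(89)), (np.int64(20), np.int64(105), np.int64(95))]
305 [(np.int64(34), np.int64(19), np.int64(105)), (np.int64(34), np.int64(19), np.int64(105)), (np.int64(17), np.int64(47), np.int64(97)), (np.int64(15), np.int64(110), np.int64(88)), (np.int64(14), np.int64(140), np.int64(84)), (np.int64(14), np.int64(139), np.int64(86)), (np.int64(15), np.int64(147), np.int64(83)), (np.int64(14), np.int64(134), np.int64(84)), (np.int64(14), n
[... 2464 characters left out ...]
, np.int64(106), np.int64(87))]
((366.1862487792969, 213.7344970703125), (30.892921447753906, 24.66451072692871), 85.2363510131836)
[[ 0.5055 -0.0735]
 [ 0.5108 -0.1411]
 [ 0.4266 -0.1469]
 [ 0.4215 -0.0797]] [ 0.46609559 -0.11030619] [np.float64(0.08428689984286693), np.float64(0.06774849393328622), np.float64(0.08441949925986278), np.float64(0.06747881501667954)]
((366.1827697753906, 213.693115234375), (22.671417236328125, 16.02777862548828), 85.2363510131836)
[[ 0.4958 -0.0874]
 [ 0.4992 -0.1317]
 [ 0.4368 -0.1361]
 [ 0.4334 -0.0919]] [ 0.46628691 -0.11176942] [np.float64(0.0625504904193636), np.float64(0.04448358989404325), np.float64(0.06261441306905355), np.float64(0.0443535698199492)]
```

```bash
cat > rail.py <<'E'
from h import *
def cross(a,th):  # first index where a crosses th, subpixel
    i=np.nonzero(a>=th)[0][0]; return i-1+(th-a[i-1])/(a[i]-a[i-1])
im=cv2.imread('pics/top0.png'); hsv=cv2.cvtColor(im,cv2.COLOR_BGR2HSV).astype(float)
top=[];fr=[]
for c in range(268,392):
    s=hsv[138:149,c,1]; t=138+cross(s,80)
    v=hsv[147:153,c,2]; f=147+cross(-v,-66)
    top.append((c,t));fr.append((c,f))
top=np.array(top);fr=np.array(fr)
B=np.array([ray('top',p,0.045)[:2] for p in top]);F=np.array([ray('top',p,0.045)[:2] for p in fr])
pb=np.polyfit(B[:,1],B[:,0],1);pf=np.polyfit(F[:,1],F[:,0],1);print(pb,pf,'width',np.polyval(pb,-.03)-np.polyval(pf,-.03))
# ends of rail along mid row
mid=(top[:,1]+fr[:,1])/2; pm=np.polyfit(top[:,0],mid,1)
for lo,hi in((255,275),(388,412)):
    print([(c,tuple(int(k) for k in hsv[int(round(np.polyval(pm,c))),c])) for c in range(lo,hi)])
# divider columns at rows 170-180
for r in (172,178): print(r,[int(x) for x in hsv[r,255:405,1]])
print(pm)
E
python3 rail.py
```

```text
[0.01303236 0.65602918] [0.01212459 0.63725333] width 0.01874861142987283
[(255, (14, 138, 83)), (256, (13, 135, 81)), (257, (14, 141, 78)), (258, (14, 131, 80)), (259, (14, 137, 82)), (260, (16, 88, 64)), (261, (26, 28, 72)), (262, (15, 77, 79)), (263, (14, 127, 86)), (264, (13, 130, 86)), (265, (13, 133, 88)), (266, (14, 133, 86)), (267, (13, 143, 84)), (268, (13, 135, 87)), (269, (15, 133, 86)), (270, (15, 141, 85)), (271, (14, 135, 85)), (272, (15, 138, 83)), (273, (14, 136, 86)), (274, (14, 146, 84))]
[(388, (15, 144, 83)), (389, (14, 143, 82)), (390, (14, 144, 83)), (391, (14, 137, 82)), (392, (14, 138, 83)), (393, (15, 142, 81)), (394, (13, 140, 82)), (395, (18, 50, 86)), (396, (19, 60, 60)), (397, (14, 96, 53)), (398, (16, 121, 57)), (399, (14, 120, 66)), (400, (14, 137, 69)), (401, (13, 133, 73)), (402, (13, 129, 75)), (403, (13, 131, 74)), (404, (14, 138, 74)), (405, (14, 128, 74)), (406, (15, 127, 70)), (407, (13, 120, 64)), (408, (12, 137, 54)), (409, (14, 106, 53)), (410, (17, 90, 54)), (411, (27, 25, 90))]
172 [18, 13, 18, 20, 18, 20, 18, 18, 81, 102, 103, 107, 85, 40, 
[... 544 characters left out ...]
0, 16, 18, 18, 18, 18, 15, 20]
178 [20, 18, 15, 18, 17, 15, 18, 15, 84, 101, 102, 112, 90, 40, 32, 101, 106, 109, 80, 23, 29, 6, 6, 12, 12, 6, 6, 6, 12, 12, 12, 18, 12, 12, 12, 34, 100, 103, 110, 64, 96, 108, 108, 110, 56, 27, 22, 22, 22, 23, 18, 19, 18, 18, 18, 21, 18, 16, 18, 18, 15, 18, 18, 18, 18, 18, 18, 21, 18, 21, 21, 46, 97, 106, 105, 78, 34, 14, 32, 26, 13, 27, 19, 21, 18, 18, 18, 20, 18, 20, 18, 18, 18, 18, 18, 18, 20, 13, 20, 18, 20, 20, 56, 96, 108, 107, 111, 65, 30, 13, 22, 19, 21, 28, 117, 129, 138, 143, 149, 147, 131, 143, 150, 137, 147, 137, 142, 137, 138, 142, 143, 66, 27, 67, 101, 100, 107, 104, 94, 44, 26, 22, 22, 19, 18, 20, 20, 18, 18, 15]
[9.58858110e-03 1.43138451e+02]
```

```bash
cat >> h.py <<'E'
YAW=-0.0126
def setrack(o): 
    global O; O=np.array(o)
def w(x,y): 
    c,s=np.cos(YAW),np.sin(YAW); return np.array([c*x-s*y,s*x+c*y])+O
E
python3 - <<'E'
from h import *
pm=[9.5886e-3,143.138]
e=[ray('top',(c,np.polyval(pm,c)),0.045) for c in (262.0,394.7)]
print(e,np.linalg.norm(e[0]-e[1])); mid=(e[0]+e[1])[:2]/2
c,s=np.cos(-.0126),np.sin(-.0126); yv=mid[1]; 
mid=np.array([0.0126*yv+(.65603+.63725)/2,yv]); O=mid-np.array([c,s])*0.053; print('O',O)
import h; h.O=O
for n,y in dict(a=.129,b=.043,c=-.043,d=-.129).items(): print(n,'rail',h.w(.053,y),'gap',h.w(.003,y))
# divider check at z=.03 (top face) rack y
for col in (265.0,297.3,328.3,360.0,391.5):
    p=ray('top',(col,175),0.03)[:2]-O; print((p@np.array([-s,c])*1e3).round(1), end=' ')
# stub, ball in side view
for n in 'abcd': pass
print(h.proj('side',[*h.w(.053,-.196),.071]),h.proj('side',[*h.w(.053,.196),.022]),h.proj('side',[*h.w(.053,-.177),.045]),h.proj('side',[*h.w(.053,.177),.045]))
E
```

```text
[array([0.64877167, 0.16963752, 0.045     ]), array([ 0.64430791, -0.18525747,  0.045     ])] 0.3549230642571677
O [ 0.5935458  -0.00714219]
a rail [0.64816695 0.12117978] gap [0.59817092 0.12180977]
b rail [0.64708338 0.03518661] gap [0.59708735 0.03581659]
c rail [ 0.64599981 -0.05080656] gap [ 0.59600378 -0.05017658]
d rail [ 0.64491624 -0.13679974] gap [ 0.59492021 -0.13616975]
170.5 83.6 -0.1 -86.0 -171.7 [327.98891075 137.47917316] [233.66156926 235.94964262] [324.06795696 148.35425378] [237.92992703 224.32600542]
```

Checks agree: rail length is 355 mm (true 354), and the divider positions are within 2.5 mm. The ball and stub project into the side view within 1 px. The slate measures 84 x 67 mm at (0.466, -0.111) with yaw about 0.07. Next I close the fingers and go above rail d.

Request:
{"fn": "send_rows", "kwargs": {
  "linear": [
    [0, 45, -23],
    [0, 90, -46],
    [0, 135, -69],
    [0, 180, -92],
    [0, 225, -115],
    [0, 270, -138],
    [0, 315, -161],
    [0, 360, -184]
  ],
  "turn": [-0.14, -0.28, -0.42, -0.56, -0.7, -0.84, -0.98, -1.12],
  "fingers": 0
}}

```text
t: 0.95
position: [0.4794, -0.3054, 0.2146]
tcp_rot: [-1.914, 1.571, -2.037]
force: [-0.3, -0.6, -0.1]
finger_gap: 0.03
```

```bash
cat >> h.py <<'E'
O=np.array([0.5935458,-0.00714219])
def goto(xy,z,ang=YAW):
    o=ctrl.get_obs(); p,M=tool(o); d=np.array([*xy,z])-p
    zz=M[:,2]; cur=np.arctan2(zz[1],zz[0]); t=-(ang-cur); t=(t+np.pi/2)%np.pi-np.pi/2
    print('t',round(o['t'],2),'pos',p.round(4),'F',o['force'].round(2),'gap',round(o['finger_gap'],4),'yaw',round(cur,4),'tilt',M[:,0].round(4))
    print('shift mm',(M.T@d*1e3).round(1),'turn',round(t,4))
E
python3 -c "
from h import *
goto(w(.053,-.129),.07); print(ctrl.get_obs()['joint_positions'])"
```

```text
t 0.95 pos [ 0.4794 -0.3054  0.2146] F [-0.28 -0.59 -0.09] gap 0.03 yaw -0.1222 tilt [-0.e+00 -1.e-04 -1.e+00]
shift mm [144.5 187.5 143.8] turn -0.1096
[-5.69791340e-01  2.65500743e-01  1.75660679e+00 -8.81119838e-05
  1.11947685e+00 -4.47506359e-01]
```

Request:
{"fn": "send_rows", "kwargs": {
  "linear": [
    [0, 35, 27],
    [0, 70, 54],
    [0, 105, 80],
    [10, 140, 107],
    [40, 175, 134],
    [80, 187, 144],
    [110, 187, 144],
    [130, 187, 144]
  ],
  "turn": [-0.03, -0.06, -0.09, -0.11, -0.11, -0.11, -0.11, -0.11]
}}

```text
t: 1.75
position: [0.6439, -0.1387, 0.0814]
tcp_rot: [2.944, 1.567, 2.928]
force: [0.0, 0.9, 0.0]
finger_gap: 0.0
```

```bash
python3 -c "
from h import *
goto(w(.053,-.129),.045)"
```

```text
t 1.75 pos [ 0.6439 -0.1387  0.0814] F [0.   0.87 0.01] gap 0.0 yaw -0.0165 tilt [-3.5e-03  8.0e-04 -1.0e+00]
shift mm [36.4  1.9  1.1] turn -0.0039
```

Request:
{"fn": "send_rows", "kwargs": {
  "linear": [
    [10, 1, 1],
    [18, 1, 1],
    [24, 1, 1],
    [28, 1, 1],
    [28, 1, 1]
  ],
  "turn": [0, 0, 0, 0, 0]
}}

```text
t: 2.25
position: [0.6461, -0.1392, 0.0568]
tcp_rot: [-0.119, 1.57, -0.137]
force: [-1.4, -0.3, 1.1]
finger_gap: 0.0003
```

```bash
python3 -c "
from h import *
goto(w(.053,-.129),.045)
s=ctrl.grab_frame('side')[:,:,::-1]
cv2.imwrite('pics/s1.png',cv2.resize(s[100:250,220:420],None,fx=4,fy=4,interpolation=cv2.INTER_CUBIC))
cv2.imwrite('pics/w1.png',ctrl.grab_frame('wrist')[:,:,::-1])
print(proj('wrist',[*w(.053,-.129),.045]),proj('side',[*w(.053,-.129),.045]))"
```

```text
t 2.25 pos [ 0.6461 -0.1392  0.0568] F [-1.35 -0.3   1.13] gap 0.0003 yaw -0.0182 tilt [ 4.e-04 -1.e-04 -1.e+00]
shift mm [11.8  2.4 -1.2] turn -0.0056
[318.52455684 235.57860478] [314.18722157 157.0688346 ]
```

View pics/s1.png

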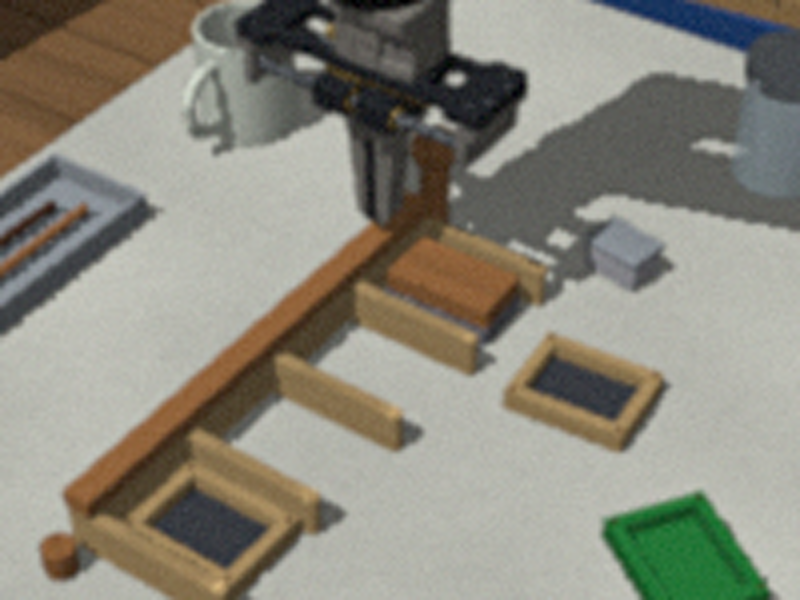

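View pics/w1.png

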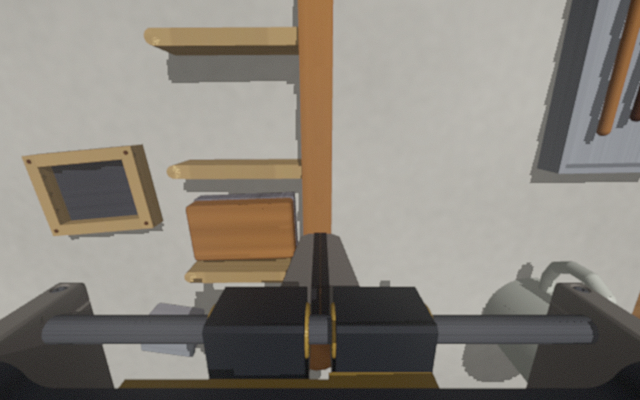

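The side view puts the closed fingertip over the rail at (312,154), on the stretch behind the eraser's gap beside the post. The wrist view puts the tip at (318,235), centred between the rail edges at columns 302 and 332. Now I touch down gently.

Request:
{"fn": "send_rows", "kwargs": {
  "linear": [
    [5, 2, -1],
    [8, 2, -1],
    [9, 2, -1],
    [10, 2, -1],
    [10, 2, -1]
  ],
  "turn": [-0.005, -0.005, -0.005, -0.005, -0.005]
}}

```text
t: 2.85
position: [0.645, -0.137, 0.0464]
tcp_rot: [2.801, 1.571, 2.788]
force: [0.0, 0.2, -0.6]
finger_gap: 0.0007
```

```bash
python3 -c "
from h import *
goto(w(.053,-.129),.045)"
```

```text
t 2.85 pos [ 0.645  -0.137   0.0464] F [ 0.    0.2  -0.57] gap 0.0007 yaw -0.013 tilt [-2.e-04  1.e-04 -1.e+00]
shift mm [ 1.4  0.2 -0.1] turn -0.0004
```

Request:
{"fn": "send_rows", "kwargs": {
  "linear": [
    [1, 0, 0],
    [1.5, 0, 0],
    [2, 0, 0],
    [2, 0, 0]
  ],
  "turn": [0, 0, 0, 0]
}}

```text
t: 3.25
position: [0.6452, -0.137, 0.0454]
tcp_rot: [-0.223, 1.571, -0.236]
force: [-1.9, -0.3, 7.5]
finger_gap: 0.0005
```

```bash
python3 -c "
from h import *
goto(w(.053,-.129),.045)"
```

```text
t 3.25 pos [ 0.6452 -0.137   0.0454] F [-1.95 -0.25  7.54] gap 0.0005 yaw -0.013 tilt [ 3.e-04 -1.e-04 -1.e+00]
shift mm [ 0.4  0.2 -0.2] turn -0.0004
```

Contact at 7.5 N on rail d. Sliding along the rail, tool +y.

Request:
{"fn": "send_rows", "kwargs": {
  "linear": [
    [0.3, 3, 0],
    [0.4, 8, 0],
    [0.4, 14, 0],
    [0.4, 20, 0],
    [0.4, 26, 0],
    [0.4, 32, 0],
    [0.4, 38, 0],
    [0.4, 44, 0]
  ],
  "turn": [0, 0, 0, 0, 0, 0, 0, 0]
}}

```text
t: 4.05
position: [0.6469, -0.0937, 0.0455]
tcp_rot: [-0.457, 1.568, -0.47]
force: [-0.5, -4.6, 7.0]
finger_gap: 0.0001
```

```bash
python3 -c "
from h import *
goto(w(.053,-.043),.045)"
```

```text
t 4.05 pos [ 0.6469 -0.0937  0.0455] F [-0.55 -4.61  7.  ] gap 0.0001 yaw -0.0128 tilt [ 0.0028 -0.0014 -1.    ]
shift mm [ 0.4 42.9 -1.5] turn -0.0002
```

Request:
{"fn": "send_rows", "kwargs": {
  "linear": [
    [0.3, 6, 0],
    [0.3, 12, 0],
    [0.3, 18, 0],
    [0.3, 24, 0],
    [0.3, 30, 0],
    [0.3, 36, 0],
    [0.3, 42, 0],
    [0.3, 48, 0]
  ],
  "turn": [0, 0, 0, 0, 0, 0, 0, 0]
}}

```text
t: 4.85
position: [0.6479, -0.0459, 0.0454]
tcp_rot: [-0.413, 1.567, -0.426]
force: [0.6, -5.3, 8.9]
finger_gap: 0.0005
```

```bash
python3 -c "
from h import *
goto(w(.053,.043),.045)"
```

```text
t 4.85 pos [ 0.6479 -0.0459  0.0454] F [ 0.57 -5.27  8.89] gap 0.0005 yaw -0.0127 tilt [ 0.0033 -0.0015 -1.    ]
shift mm [ 0.3 81.  -1.8] turn -0.0001
```

Request:
{"fn": "send_rows", "kwargs": {
  "linear": [
    [0, 6, -0.3],
    [0, 12, -0.5],
    [0, 18, -0.8],
    [0, 24, -1],
    [0, 30, -1],
    [0, 36, -1],
    [0, 42, -1],
    [0, 48, -1]
  ],
  "turn": [0, 0, 0, 0, 0, 0, 0, 0]
}}

```text
t: 5.65
position: [0.6475, 0.0022, 0.0454]
tcp_rot: [-0.374, 1.567, -0.387]
force: [-0.5, -6.0, 9.7]
finger_gap: 0.0006
```

```bash
python3 -c "
from h import *
goto(w(.053,.043),.045)"
```

```text
t 5.65 pos [0.6475 0.0022 0.0454] F [-0.51 -5.96  9.73] gap 0.0006 yaw -0.0127 tilt [ 0.0032 -0.0013 -1.    ]
shift mm [ 0.4 33.  -0.8] turn -0.0001
```

Request:
{"fn": "send_rows", "kwargs": {
  "linear": [
    [0, 6, 0],
    [0, 12, 0],
    [0, 18, 0],
    [0, 23, 0],
    [0, 28, 0],
    [0, 31, 0],
    [0, 32, 0],
    [0, 32, 0]
  ],
  "turn": [0, 0, 0, 0, 0, 0, 0, 0]
}}

```text
t: 6.45
position: [0.6478, 0.0344, 0.0454]
tcp_rot: [-0.27, 1.568, -0.282]
force: [-0.0, -3.8, 9.1]
finger_gap: 0.0006
```

```bash
python3 -c "
from h import *
goto(w(.053,.043),.045)
s=ctrl.grab_frame('side')[:,:,::-1]
cv2.imwrite('pics/s2.png',cv2.resize(s[100:250,220:420],None,fx=4,fy=4,interpolation=cv2.INTER_CUBIC))
cv2.imwrite('pics/w2.png',ctrl.grab_frame('wrist')[:,:,::-1])
"
```

```text
t 6.45 pos [0.6478 0.0344 0.0454] F [-0.02 -3.76  9.08] gap 0.0006 yaw -0.0125 tilt [ 3.2e-03 -9.0e-04 -1.0e+00]
shift mm [ 0.4  0.8 -0.8] turn 0.0001
```

View pics/s2.png

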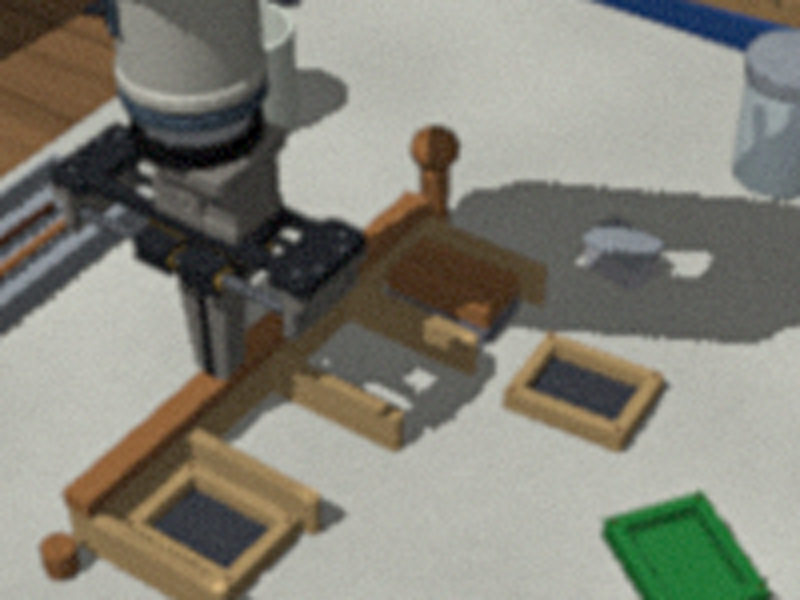

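View pics/w2.png

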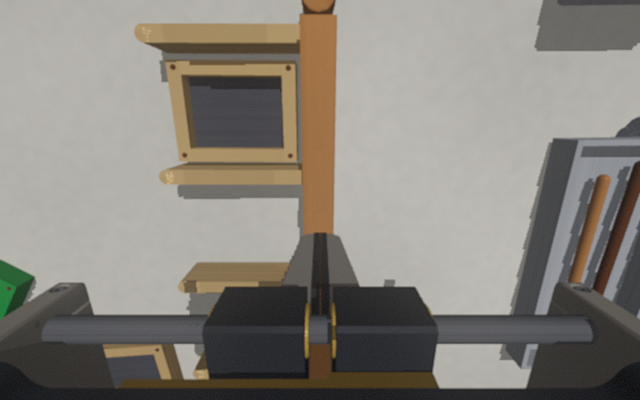

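Both views show the tip still on the rail behind gap b, the second divider space from the left: side crop (222,372), wrist (318,238). It is well short of the stretch behind a. I lift straight off and go back to the slate.

Request:
{"fn": "send_rows", "kwargs": {
  "linear": [
    [-10, 0, 0],
    [-30, 0, 0],
    [-60, 0, 0],
    [-95, 0, -10],
    [-105, -25, -45],
    [-105, -52, -80],
    [-105, -80, -120],
    [-105, -110, -155]
  ],
  "turn": [0, 0, 0, 0, 0, -0.02, -0.05, -0.08],
  "fingers": 0
}}

```text
t: 7.35
position: [0.4878, -0.0733, 0.1493]
tcp_rot: [1.873, 1.571, 1.942]
force: [-0.1, -0.4, 0.9]
finger_gap: 0.0003
```

```bash
python3 -c "
from h import *
goto([.4663,-.111],.15,.071)"
```

```text
t 7.35 pos [ 0.4878 -0.0733  0.1493] F [-0.12 -0.38  0.89] gap 0.0003 yaw 0.0691 tilt [-0.e+00  1.e-04 -1.e+00]
shift mm [ -0.7 -36.1 -24.1] turn -0.0019
```

Request:
{"fn": "send_rows", "kwargs": {
  "linear": [
    [0, -35, -10],
    [0, -70, -20],
    [0, -105, -24],
    [0, -115, -24],
    [0, -115, -24],
    [0, -115, -24]
  ],
  "turn": [0, 0, 0, 0, 0, 0],
  "fingers": 18
}}

```text
t: 7.95
position: [0.4736, -0.1885, 0.1489]
tcp_rot: [1.982, 1.57, 2.048]
force: [-0.5, 0.6, -0.0]
finger_gap: 0.0169
```

```bash
cat > sl.py <<'E'
from h import *
import sys
def slate(name, seed, tag, zs=(0.016,)):
    i=ctrl.camera_info(name); im=ctrl.grab_frame(name)[:,:,::-1].copy(); cv2.imwrite(f'pics/{tag}.png',im)
    hsv=cv2.cvtColor(im,cv2.COLOR_BGR2HSV).astype(int)
    m=((hsv[:,:,1]>60)&(hsv[:,:,0]<28)).astype(np.uint8)
    n,lab,st,ce=cv2.connectedComponentsWithStats(m)
    return im,hsv,i
if __name__=='__main__':
    goto([.4663,-.111],.15,.071)
    print(proj('wrist',[.4663,-.111,.016]))
    slate('wrist',None,sys.argv[1])
E
python3 sl.py w3
```

```text
t 7.95 pos [ 0.4736 -0.1885  0.1489] F [-0.45  0.64 -0.04] gap 0.0169 yaw 0.0666 tilt [-3.e-04  6.e-04 -1.e+00]
shift mm [-1.1 77.8 -2.1] turn -0.0044
[318.50228747 122.22938713]
```

View pics/w3.png

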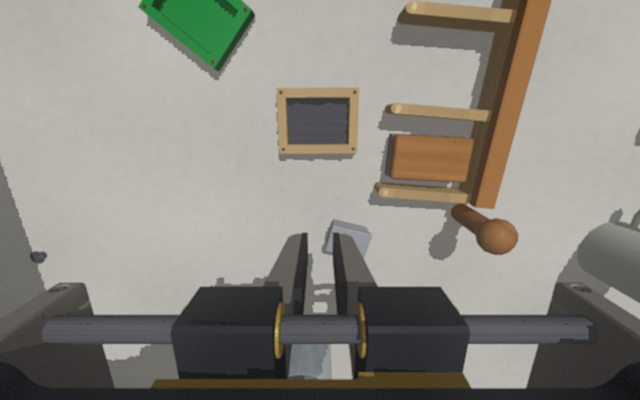

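```bash
cat > q.py <<'E'
from h import *
def quad(im,info,box,z=0.016):
    x0,y0,x1,y1=box; hsv=cv2.cvtColor(im,cv2.COLOR_BGR2HSV).astype(int)
    m=np.zeros(im.shape[:2],np.uint8); s=(hsv[:,:,1]>70)&(hsv[:,:,0]<28)&(hsv[:,:,2]>110 if im.mean()>90 else True); m[y0:y1,x0:x1]=s[y0:y1,x0:x1]
    cs=cv2.findContours(m,cv2.RETR_CCOMP,1); 
    c=max(cs[0],key=cv2.contourArea)
    P=np.array([ray(None,p[0],z,info)[:2] for p in c]).astype(np.float32)
    r=cv2.minAreaRect(P*1000); b=cv2.boxPoints(r)
    L=[b[i]-b[i-1] for i in range(4)]; l=max(L,key=np.linalg.norm); l=l if l[0]>0 else -l
    return np.array(r[0])/1e3,r[1],np.arctan2(l[1],l[0])
if __name__=='__main__':
    im=cv2.imread('pics/w3.png'); i=ctrl.camera_info('wrist')
    print(im.mean(),quad(im,i,(265,75,370,165)))
    print('rack chk: divider tops z.03')
    for uv in [(509,10),(487,110),(463,192)]: 
        p=ray(None,uv,.03,i)[:2]-O; c,s=np.cos(YAW),np.sin(YAW); print(p@[c,s],p@[-s,c])
E
python3 q.py
```

```text
135.22645442708333 (array([ 0.46494424, -0.11008845]), (83.39387512207031, 65.15325164794922), np.float32(0.0676796))
rack chk: divider tops z.03
0.03646624621834407 0.00508252374055387
0.038413970879482714 -0.08008490140046343
0.033965375124176855 -0.16413165664737334
```

```bash
python3 - <<'E'
from h import *
im=cv2.imread('pics/w3.png'); i=ctrl.camera_info('wrist')
for y in (0,-.086,-.172):
    for x in (-.045,.03): u=proj(None,[*w(x,y),.03],i); cv2.circle(im,tuple(int(round(k*16)) for k in u),16,(0,0,255),-1,shift=4)
for y in (-.177,):
    for x in (.043,.063): u=proj(None,[*w(x,y),.045],i); cv2.circle(im,tuple(int(round(k*16)) for k in u),16,(255,0,0),-1,shift=4)
u=proj(None,[*w(.053,-.196),.071],i); cv2.circle(im,tuple(int(round(k*16)) for k in u),16,(255,0,0),-1,shift=4)
cv2.imwrite('pics/w3c.png',cv2.resize(im[0:260,370:560],None,fx=3,fy=2.3,interpolation=cv2.INTER_NEAREST)[:600])
E
```

```text
(no output)
```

View pics/w3c.png

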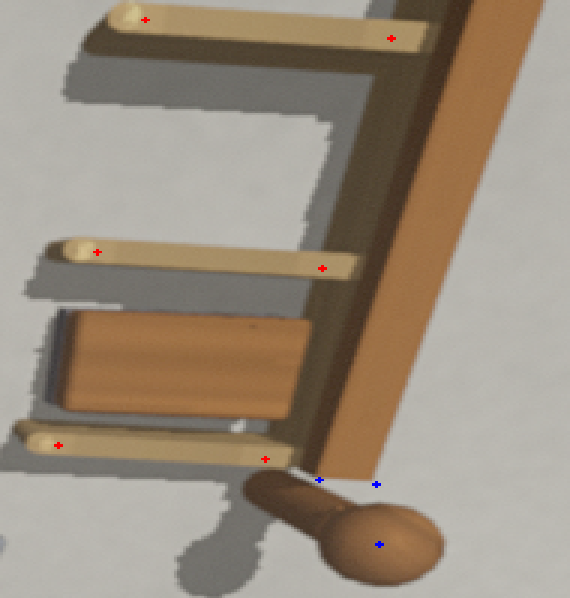

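Projected rack points land within about 1-2 px of the real dividers, rail end and ball. The wrist view gives the slate at (0.465, -0.110), yaw 0.068, which agrees with the top view. Next I go above the slate and descend.

Request:
{"fn": "send_rows", "kwargs": {
  "linear": [
    [0, 35, -1],
    [0, 65, -2],
    [20, 79, -3],
    [60, 79, -3],
    [95, 79, -3],
    [115, 79, -3],
    [122, 79, -3],
    [122, 79, -3]
  ],
  "turn": [-0.004, -0.004, -0.004, -0.004, -0.004, -0.004, -0.004, -0.004]
}}

```text
t: 8.8
position: [0.4648, -0.1097, 0.0264]
tcp_rot: [2.774, 1.569, 2.846]
force: [0.7, 0.5, -0.0]
finger_gap: 0.0165
```

```bash
python3 -c "
from h import *
goto([.4652,-.1102],.010,.07)
s=ctrl.grab_frame('side')[:,:,::-1]
cv2.imwrite('pics/s4.png',cv2.resize(s[120:270,280:440],None,fx=4.5,fy=4,interpolation=cv2.INTER_CUBIC))
cv2.imwrite('pics/w4.png',ctrl.grab_frame('wrist')[:,:,::-1])
"
```

```text
t 8.8 pos [ 0.4648 -0.1097  0.0264] F [ 0.65  0.51 -0.05] gap 0.0165 yaw 0.0723 tilt [-1.8e-03  5.0e-04 -1.0e+00]
shift mm [16.4 -0.5  0.4] turn 0.0023
```

View pics/s4.png

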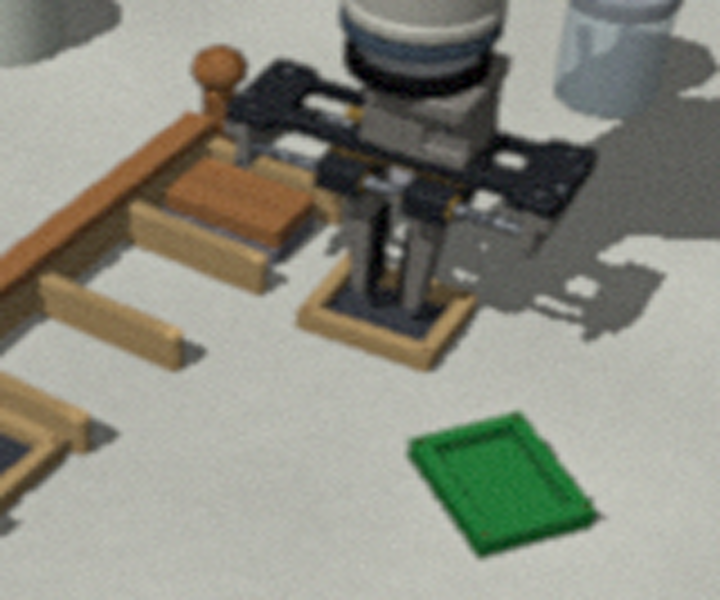

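View pics/w4.png

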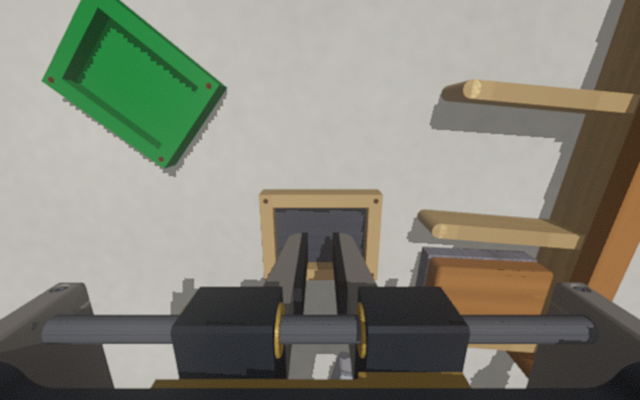

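Both fingertips sit over the dark recess, near (375,292) in the side crop, with the frame clear all round. I lower into the recess, then open until the fingers brace against the inside of the frame.

Request:
{"fn": "send_rows", "kwargs": {
  "linear": [
    [8, 0, 0],
    [14, 0, 0],
    [17, 0, 0],
    [18, 0, 0],
    [18, 0, 0]
  ],
  "turn": [0, 0, 0, 0, 0]
}}

```text
t: 9.4
position: [0.4652, -0.1108, 0.0088]
tcp_rot: [2.875, 1.57, 2.946]
force: [0.4, 0.6, -0.6]
finger_gap: 0.0164
```

```bash
python3 -c "
from h import *
goto([.4652,-.1102],.008,.07)"
```

```text
t 9.4 pos [ 0.4652 -0.1108  0.0088] F [ 0.39  0.6  -0.63] gap 0.0164 yaw 0.0708 tilt [-3.e-04  1.e-04 -1.e+00]
shift mm [0.8 0.6 0. ] turn 0.0008
```

Request:
{"fn": "send_rows", "kwargs": {
  "linear": [
    [0.5, 0, 0],
    [0.5, 0, 0],
    [0.5, 0, 0],
    [0.5, 0, 0],
    [0.5, 0, 0]
  ],
  "turn": [0, 0, 0, 0, 0],
  "fingers": 55
}}

```text
t: 9.9
position: [0.4654, -0.1107, 0.0085]
tcp_rot: [-0.405, 1.571, -0.333]
force: [0.0, -0.4, 0.7]
finger_gap: 0.0413
```

```bash
python3 -c "
from h import *
goto([.4652,-.1102],.008,.07)
s=ctrl.grab_frame('side')[:,:,::-1]
cv2.imwrite('pics/s5.png',cv2.resize(s[120:270,280:440],None,fx=4.5,fy=4,interpolation=cv2.INTER_CUBIC))
cv2.imwrite('pics/w5.png',ctrl.grab_frame('wrist')[:,:,::-1])
"
```

```text
t 9.9 pos [ 0.4654 -0.1107  0.0085] F [ 0.04 -0.41  0.74] gap 0.0413 yaw 0.0711 tilt [ 2.e-04 -1.e-04 -1.e+00]
shift mm [ 0.5  0.6 -0.2] turn 0.0011
```

View pics/s5.png

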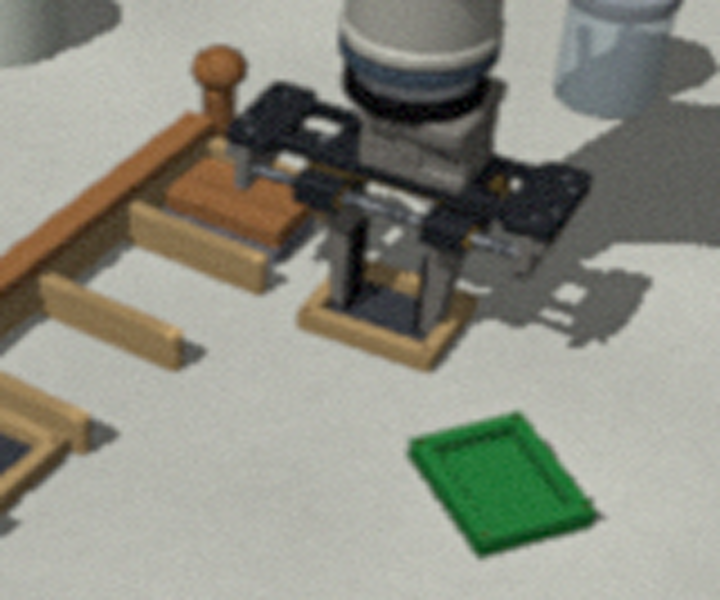

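View pics/w5.png

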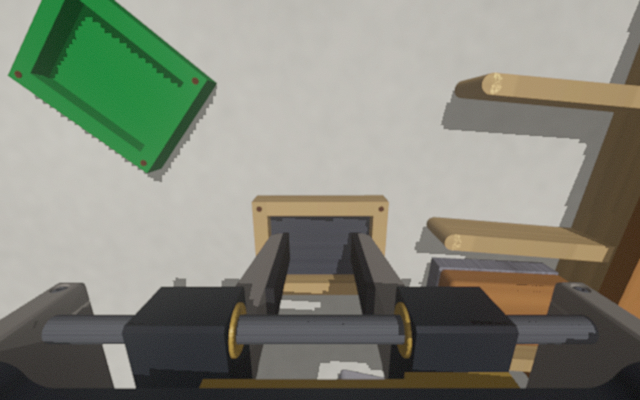

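```bash
python3 - <<'E'
from h import *
im=cv2.imread('pics/top0.png'); hsv=cv2.cvtColor(im,cv2.COLOR_BGR2HSV)
m=((hsv[:,:,0]>45)&(hsv[:,:,0]<80)&(hsv[:,:,1]>100)).astype(np.uint8); m[:230]=0
c=max(cv2.findContours(m,0,1)[0],key=cv2.contourArea)[:,0]
i=ctrl.camera_info('top')
P=np.array([ray(None,p,.0,i)[:2] for p in c]); print('green max x',P[P[:,0].argmax()],P.min(0),P.max(0))
goto(w(-.118,.043),.008); print(w(-.118,.043),w(-.055,0))
E
```

```text
green max x [ 0.3943066  -0.01412425] [ 0.29294649 -0.06358615] [0.3943066  0.03042103]
t 10.0 pos [ 0.4654 -0.1107  0.0085] F [-1.29 -0.83  2.11] gap 0.0413 yaw 0.071 tilt [ 2.e-04 -0.e+00 -1.e+00]
shift mm [  0.5 146.9  21.2] turn 0.0836
[0.47609695 0.03734116] [ 0.53855017 -0.00644921]
```

Gap is steady at 41.3 mm, so the fingers are braced in the frame. The path clears the green tray (x ≤ 0.394) and the divider noses (x ≥ 0.538). Now sliding sideways while turning square.

Request:
{"fn": "send_rows", "kwargs": {
  "linear": [
    [0, 4, 2],
    [0, 10, 4],
    [0, 18, 6],
    [0, 27, 8],
    [0, 36, 10],
    [0, 45, 12],
    [0, 54, 13],
    [0, 62, 14]
  ],
  "turn": [0.005, 0.015, 0.025, 0.035, 0.045, 0.055, 0.065, 0.075]
}}

```text
t: 10.8
position: [0.475, -0.047, 0.0084]
tcp_rot: [-0.268, 1.571, -0.272]
force: [-0.7, -1.5, 3.8]
finger_gap: 0.0415
```

```bash
python3 - <<'E'
from h import *
goto(w(-.118,.043),.008)
cv2.imwrite('pics/w6.png',ctrl.grab_frame('wrist')[:,:,::-1])
E
```

```text
t 10.8 pos [ 0.475  -0.047   0.0084] F [-0.71 -1.49  3.81] gap 0.0415 yaw -0.0045 tilt [ 1.e-04 -0.e+00 -1.e+00]
shift mm [ 0.4 84.4  0.7] turn 0.0081
```

View pics/w6.png

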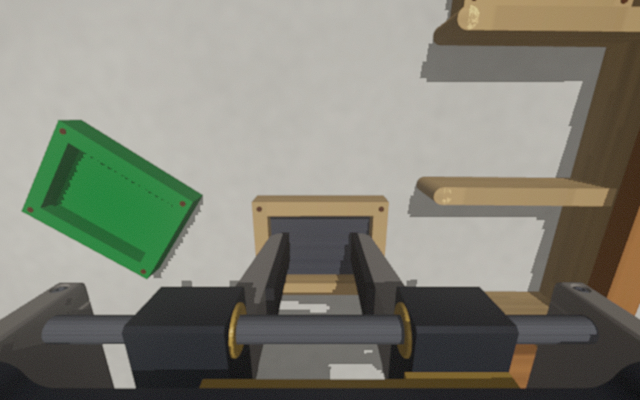

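The slate still looks the same between the fingers at (320,235), so it is following rigidly. Continuing.

Request:
{"fn": "send_rows", "kwargs": {
  "linear": [
    [0, 8, 0],
    [0, 19, 0],
    [0, 30, 0],
    [0, 42, 1],
    [0, 54, 1],
    [0, 66, 1],
    [0, 77, 1],
    [0, 83, 1]
  ],
  "turn": [0.008, 0.008, 0.008, 0.008, 0.008, 0.008, 0.008, 0.008]
}}

```text
t: 11.65
position: [0.4762, 0.0364, 0.0084]
tcp_rot: [0.68, 1.571, 0.669]
force: [-0.0, -2.0, 5.5]
finger_gap: 0.0415
```

Request:
{"fn": "send_rows", "kwargs": {
  "linear": [
    [0, 1, 0],
    [0, 1, 0],
    [0, 1, 0]
  ],
  "turn": [0, 0, 0]
}}

```text
t: 11.95
position: [0.4762, 0.0372, 0.0084]
tcp_rot: [1.497, 1.57, 1.485]
force: [-0.9, 1.7, 5.3]
finger_gap: 0.0415
```

```bash
python3 - <<'E'
from h import *
goto(w(-.118,.043),.008)
cv2.imwrite('pics/w7.png',ctrl.grab_frame('wrist')[:,:,::-1])
s=ctrl.grab_frame('side')[:,:,::-1]
cv2.imwrite('pics/s7.png',cv2.resize(s[120:270,220:400],None,fx=4.4,fy=4,interpolation=cv2.INTER_CUBIC))
E
```

```text
t 11.95 pos [0.4762 0.0372 0.0084] F [-0.89  1.7   5.35] gap 0.0415 yaw -0.0118 tilt [ 0.e+00  5.e-04 -1.e+00]
shift mm [ 0.4  0.1 -0.1] turn 0.0008
```

View pics/w7.png

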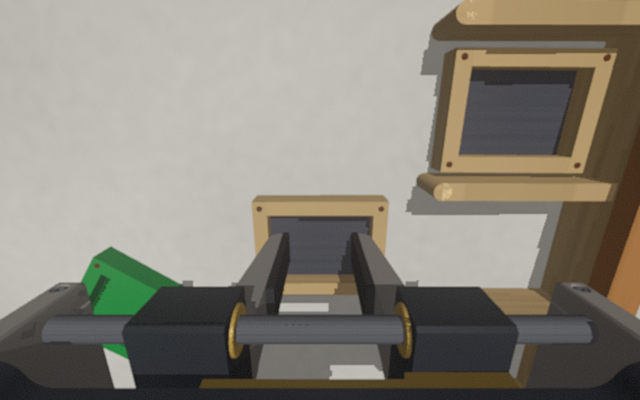

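View pics/s7.png

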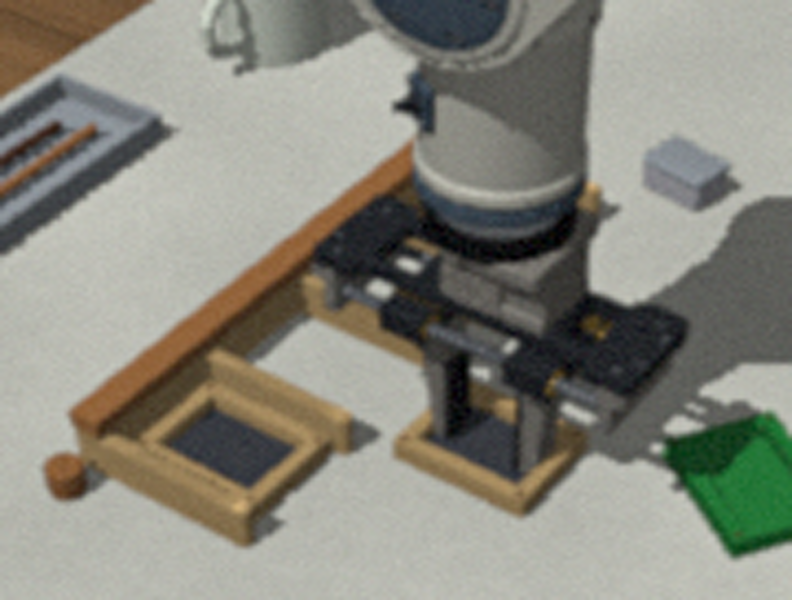

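```bash
python3 - <<'E'
from h import *
im=cv2.imread('pics/w7.png'); i=ctrl.camera_info('wrist'); c,s=np.cos(YAW),np.sin(YAW)
hsv=cv2.cvtColor(im,cv2.COLOR_BGR2HSV)
def rk(uv,z): p=ray(None,uv,z,i)[:2]-O; return (np.array([p@[c,s],p@[-s,c]])*1e3).round(1)
for u in (275,320,365): r=[k for k in range(185,225) if hsv[k,u,1]>70][0]; print(u,r,rk((u,r-.5),.016))
# corners of slate far edge
row=hsv[204,:,1]; us=[k for k in range(240,400) if row[k]>70]; print(us[0],us[-1],rk((us[0]-.5,204),.016),rk((us[-1]+.5,204),.016))
# divider ab top near edge at columns; print V profile
for u in (480,560): print(u,[(k,int(hsv[k,u,2]),int(hsv[k,u,1])) for k in range(172,206)])
# expected rows
for y in (.091,.081): print(proj(None,[*w(-.03,y),.03],i),proj(None,[*w(.03,y),.03],i))
E
```

```text
275 196 [-145.6   80.3]
320 196 [-118.4   80.3]
365 196 [-91.2  80.3]
252 387 [-160.2   74.9] [-77.2  75. ]
480 [(172, 151, 81), (173, 110, 72), (174, 93, 96), (175, 99, 103), (176, 128, 102), (177, 143, 103), (178, 143, 102), (179, 142, 102), (180, 144, 99), (181, 140, 98), (182, 143, 100), (183, 162, 99), (184, 171, 98), (185, 173, 99), (186, 173, 96), (187, 173, 97), (188, 173, 96), (189, 173, 96), (190, 173, 96), (191, 173, 99), (192, 174, 95), (193, 173, 99), (194, 174, 97), (195, 174, 97), (196, 172, 96), (197, 173, 99), (198, 173, 97), (199, 172, 96), (200, 159, 79), (201, 134, 42), (202, 119, 19), (203, 118, 19), (204, 119, 19), (205, 119, 17)]
560 [(172, 158, 97), (173, 123, 97), (174, 96, 104), (175, 89, 106), (176, 100, 102), (177, 126, 113), (178, 141, 107), (179, 141, 105), (180, 139, 105), (181, 137, 104), (182, 139, 105), (183, 154, 104), (184, 166, 101), (185, 170, 99), (186, 170, 98), (187, 170, 98), (188, 168, 100), (189, 171, 95), (190, 170, 98), (191, 169, 101), (192, 169, 100), (193, 169, 97), (194, 170, 99), (195, 168, 97), (196, 169, 101), (197, 171, 98), (198, 169, 100), (199, 170, 99), (200, 163, 88), (201, 140, 53), (202, 123, 19), (203, 122, 15), (204, 124, 21), (205, 122, 19)]
[482.0947642  183.65310706] [592.1341704  183.74328775]
[479.03852087 201.21119369] [587.01357223 201.30099801]
```

```bash
python3 - <<'E'
from h import *
im=cv2.imread('pics/w7.png'); i=ctrl.camera_info('wrist'); c,s=np.cos(YAW),np.sin(YAW)
hsv=cv2.cvtColor(im,cv2.COLOR_BGR2HSV)
def rk(uv,z): p=ray(None,uv,z,i)[:2]-O; return (np.array([p@[c,s],p@[-s,c]])*1e3).round(1)
print(i['cam_to_world'][:3,3])
print([(k,int(hsv[k,320,2])) for k in range(192,225)])
for u in (275,320,365): print(rk((u,195.5),0),rk((u,202.5),.016))
E
```

```text
[0.47670005 0.11991616 0.17832387]
[(192, 190), (193, 189), (194, 179), (195, 159), (196, 142), (197, 140), (198, 143), (199, 145), (200, 147), (201, 157), (202, 175), (203, 181), (204, 181), (205, 181), (206, 180), (207, 180), (208, 181), (209, 181), (210, 181), (211, 181), (212, 181), (213, 182), (214, 181), (215, 153), (216, 104), (217, 61), (218, 57), (219, 57), (220, 62), (221, 79), (222, 85), (223, 84), (224, 85)]
[-148.3   75.8] [-145.8   75.9]
[-118.4   75.9] [-118.4   75.9]
[-88.5  75.9] [-91.   75.9]
```

The slate's left edge is at rack y = 75.9 mm against an ideal 76, and it is square to the rack. Now I push straight in along tool +z.

Request:
{"fn": "send_rows", "kwargs": {
  "linear": [
    [0, 0, 5],
    [0, 0, 13],
    [0, 0, 22],
    [0, 0, 31],
    [0, 0, 40],
    [0, 0, 50],
    [0, 0, 58],
    [0, 0, 62]
  ],
  "turn": [0, 0, 0, 0, 0, 0, 0, 0]
}}

```text
t: 12.85
position: [0.5382, 0.0363, 0.0084]
tcp_rot: [2.82, 1.57, 2.808]
force: [-3.3, 0.7, 9.6]
finger_gap: 0.0409
```

```bash
python3 - <<'E'
from h import *
goto(w(.003,.043),.008)
cv2.imwrite('pics/w8.png',ctrl.grab_frame('wrist')[:,:,::-1])
E
```

```text
t 12.85 pos [0.5382 0.0363 0.0084] F [-3.29  0.68  9.61] gap 0.0409 yaw -0.0119 tilt [-8.e-04  3.e-04 -1.e+00]
shift mm [ 0.4  0.2 58.8] turn 0.0007
```

View pics/w8.png

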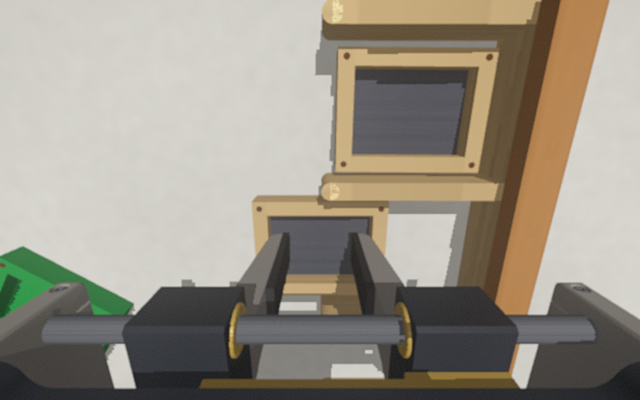

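The slate is entering gap b with clearance on both sides. Downward force has crept to about 10 N, so I ease up 0.7 mm, which still presses rather than lifts, and go on.

Request:
{"fn": "send_rows", "kwargs": {
  "linear": [
    [-0.3, 0, 6],
    [-0.6, 0, 14],
    [-0.7, 0, 23],
    [-0.7, 0, 32],
    [-0.7, 0, 40],
    [-0.7, 0, 46],
    [-0.7, 0, 50],
    [-0.7, 0, 52]
  ],
  "turn": [0, 0, 0, 0, 0, 0, 0, 0]
}}

```text
t: 13.7
position: [0.5905, 0.0347, 0.009]
tcp_rot: [-3.065, 1.571, -3.078]
force: [-0.5, -0.9, -0.8]
finger_gap: 0.0413
```

```bash
python3 - <<'E'
from h import *
goto(w(.003,.043),.008)
cv2.imwrite('pics/w9.png',ctrl.grab_frame('wrist')[:,:,::-1])
E
```

```text
t 13.7 pos [0.5905 0.0347 0.009 ] F [-0.51 -0.9  -0.82] gap 0.0413 yaw -0.0121 tilt [-1.e-04 -0.e+00 -1.e+00]
shift mm [1.  1.2 6.5] turn 0.0005
```

View pics/w9.png

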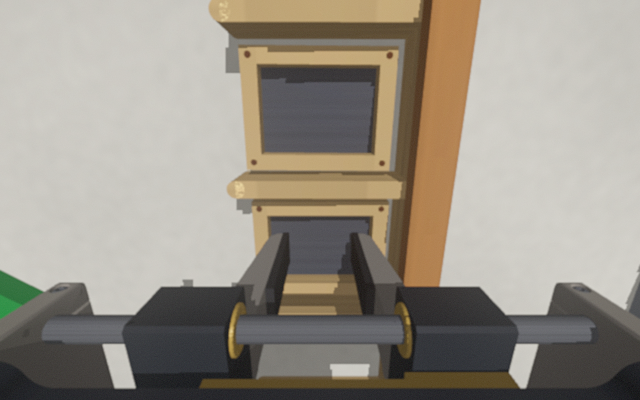

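Nearly home with about 6 mm left, but downward force has fallen to about zero. I press back down 0.4 mm so the slate stays on the table, then push to the wall.

Request:
{"fn": "send_rows", "kwargs": {
  "linear": [
    [0.4, 0, 0],
    [0.4, 0.3, 2],
    [0.4, 0.5, 4],
    [0.4, 0.5, 6],
    [0.4, 0.5, 7],
    [0.4, 0.5, 8]
  ],
  "turn": [0, 0, 0, 0, 0, 0]
}}

```text
t: 14.35
position: [0.5968, 0.0352, 0.0085]
tcp_rot: [3.134, 1.568, 3.122]
force: [-9.0, 0.2, 5.7]
finger_gap: 0.0413
```

```bash
python3 - <<'E'
from h import *
goto(w(.003,.043),.008)
E
```

```text
t 14.35 pos [0.5968 0.0352 0.0085] F [-8.98  0.17  5.69] gap 0.0413 yaw -0.0122 tilt [-3.e-03  1.e-04 -1.e+00]
shift mm [0.5 0.6 0.3] turn 0.0004
```

Wall contact with Fx = -9 N, right at the predicted home position. One more small push, then hold.

Request:
{"fn": "send_rows", "kwargs": {
  "linear": [
    [0, 0, 1],
    [0, 0, 1.5],
    [0, 0, 1.5],
    [0, 0, 1.5]
  ],
  "turn": [0, 0, 0, 0]
}}

```text
t: 14.75
position: [0.5968, 0.0352, 0.0085]
tcp_rot: [-3.13, 1.565, 3.141]
force: [-11.2, 1.2, 8.6]
finger_gap: 0.041
```

```bash
python3 - <<'E'
from h import *
goto(w(.003,.043),.008)
cv2.imwrite('pics/w10.png',ctrl.grab_frame('wrist')[:,:,::-1])
E
```

```text
t 14.75 pos [0.5968 0.0352 0.0085] F [-11.16   1.23   8.62] gap 0.041 yaw -0.0122 tilt [-0.0056  0.     -1.    ]
shift mm [0.5 0.6 0.3] turn 0.0004
```

View pics/w10.png

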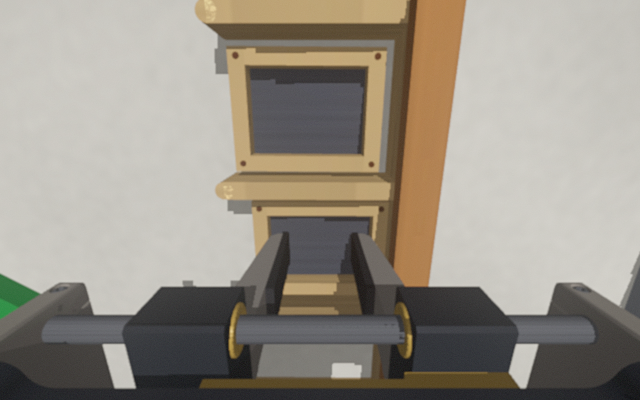

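The slate is firmly against the wall, with x unchanged under a stronger push. I draw the fingers in, then lift straight up.

Request:
{"fn": "send_rows", "kwargs": {
  "linear": [
    [0, 0, 0],
    [0, 0, 0],
    [-0.5, 0, 0],
    [-1, 0, -1],
    [-1.5, 0, -1.5]
  ],
  "turn": [0, 0, 0, 0, 0],
  "fingers": 25
}}

```text
t: 15.3
position: [0.5986, 0.0351, 0.0103]
tcp_rot: [0.057, 1.57, 0.045]
force: [0.2, -0.1, -0.7]
finger_gap: 0.0231
```

```bash
python3 - <<'E'
from h import *
goto(w(.003,.043),.008)
E
```

```text
t 15.3 pos [0.5986 0.0351 0.0103] F [ 0.19 -0.09 -0.73] gap 0.0231 yaw -0.012 tilt [ 7.e-04  0.e+00 -1.e+00]
shift mm [ 2.3  0.7 -1.5] turn 0.0006
```

Request:
{"fn": "send_rows", "kwargs": {
  "linear": [
    [-5, 0, 0],
    [-15, 0, 0],
    [-40, 0, 0],
    [-70, 0, 0],
    [-105, 0, 0],
    [-140, 0, -20],
    [-170, 0, -60],
    [-190, -20, -100]
  ],
  "turn": [0, 0, 0, 0, 0, 0, 0, 0]
}}

```text
t: 16.1
position: [0.4981, 0.0173, 0.203]
tcp_rot: [0.173, 1.567, 0.163]
force: [0.7, -0.6, 0.8]
finger_gap: 0.0229
```

Request:
{"fn": "send_rows", "kwargs": {
  "linear": [
    [0, -45, 0],
    [0, -90, -10],
    [0, -135, -20],
    [0, -180, -30],
    [0, -225, -40],
    [0, -225, -40],
    [0, -225, -40]
  ],
  "turn": [0, 0, 0, 0, 0, 0, 0]
}}

```text
t: 16.8
position: [0.4551, -0.2089, 0.2008]
tcp_rot: [0.063, 1.57, 0.048]
force: [-0.0, 0.7, 0.0]
finger_gap: 0.023
```

```bash
python3 - <<'E'
from h import *
goto([0.46,-.2],.2)
t=ctrl.grab_frame('top')[:,:,::-1].copy(); s=ctrl.grab_frame('side')[:,:,::-1]
cv2.imwrite('pics/top9.png',t); cv2.imwrite('pics/side9.png',s)
cv2.imwrite('pics/top9c.png',cv2.resize(t[125:285,240:450],None,fx=3.7,fy=3.7,interpolation=cv2.INTER_NEAREST))
cv2.imwrite('pics/side9c.png',cv2.resize(s[120:265,220:420],None,fx=4,fy=4,interpolation=cv2.INTER_NEAREST))
E
```

```text
t 16.8 pos [ 0.4551 -0.2089  0.2008] F [-0.04  0.65  0.01] gap 0.023 yaw -0.0148 tilt [ 8.e-04  0.e+00 -1.e+00]
shift mm [0.8 9.  4.8] turn -0.0022
```

View pics/top9c.png

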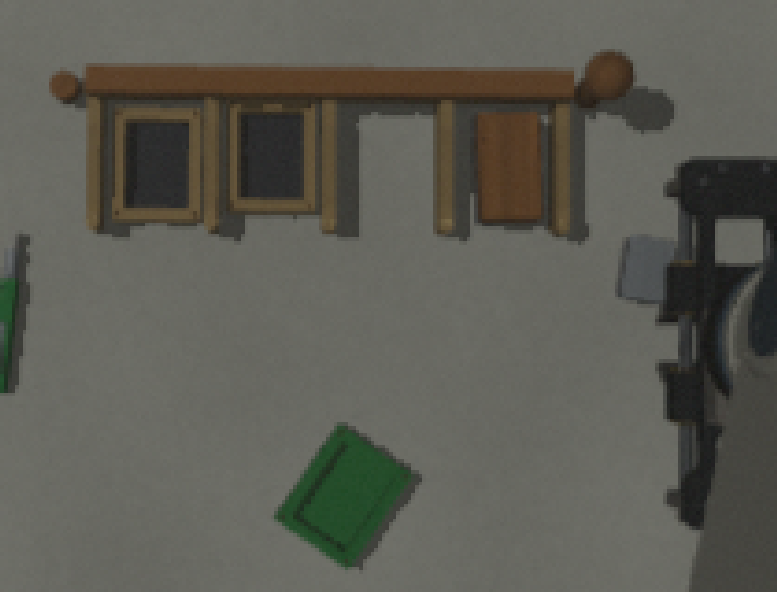

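View pics/side9c.png

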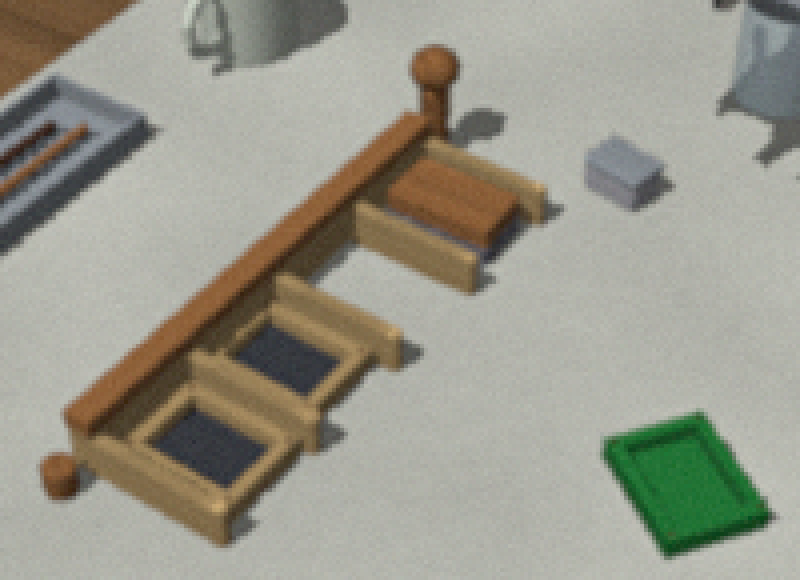

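Slate is in gap b, square and against the wall: top crop (274,157), side crop (285,355). Everything else looks unmoved. One numeric check, then I hand in.

```bash
python3 - <<'E'
from h import *
im=cv2.imread('pics/top9.png'); hsv=cv2.cvtColor(im,cv2.COLOR_BGR2HSV).astype(int)
f=((hsv[:,:,2]<52)&(hsv[:,:,1]<45)).astype(np.uint8); g=np.zeros_like(f); g[152:182,304:325]=f[152:182,304:325]
c=max(cv2.findContours(g,0,1)[0],key=cv2.contourArea); r=cv2.minAreaRect(c); p=ray('top',r[0],.005)[:2]-O; k,s=np.cos(YAW),np.sin(YAW)
print('face centre rack mm',p@[k,s]*1e3,p@[-s,k]*1e3,r)
h=hsv[175:188,313,1]; print(h.tolist())
for rr in (181,182,183): q=ray('top',(313,rr),.016)[:2]-O; print(rr,q@[k,s]*1e3)
a=cv2.imread('pics/top0.png'); d=(cv2.absdiff(a,im).max(2)>25).astype(np.uint8)
n,l,st,ce=cv2.connectedComponentsWithStats(cv2.morphologyEx(d,2,np.ones((3,3)))); print([x.tolist() for x in st[1:] if x[4]>15])
E
```

```text
face centre rack mm 3.9083355098368826 41.65590459737033 ((313.0, 166.5), (21.0, 16.0), 90.0)
[6, 0, 6, 69, 100, 108, 99, 72, 17, 15, 17, 19, 15]
181 -37.55765090289976
182 -40.30529128250873
183 -43.05219668738046
[[306, 155, 21, 28, 557], [418, 165, 62, 163, 6184], [520, 187, 15, 10, 101], [353, 198, 30, 33, 859], [483, 199, 79, 134, 5896], [488, 215, 4, 7, 25], [472, 216, 13, 12, 80], [520, 245, 6, 8, 35], [480, 259, 7, 11, 64], [596, 293, 14, 15, 168], [616, 299, 24, 48, 822], [532, 309, 82, 91, 4183], [343, 325, 73, 24, 1427], [426, 329, 105, 42, 1910], [433, 335, 7, 8, 47], [245, 343, 92, 57, 1906], [341, 344, 7, 6, 35], [617, 345, 23, 42, 605], [534, 348, 21, 17, 185], [458, 365, 61, 20, 772]]
```

Face centre is at rack (3.9, 41.7) mm against the target (3, 43), and the front edge at about -39 to -40 mm against -39. The only changes in the picture are the slate, the arm and its shadows.

```bash
python3 -c "
from station import ctrl
print(ctrl.close_job())"
```

```text
the job is handed in; nothing more can be done
None
```

The job is done and handed in at about 17 s: the loose slate is in gap b, the third gap from the tall post, fully home against the back wall.

- **Counting:** The post stands at the right end, so the gaps count d, c, b. The closed fingertip touched down on the rail behind d and slid along it behind c to b, with 7–10 N of contact at every check. It stopped behind b and lifted straight off, never reaching the rail behind a.
- **Moving the slate:** I braced the fingers inside the slate's frame, slid it sideways and squared it. Then I pushed it straight into gap b until it met the wall at 9–11 N.
- **Last checks:** In the top view the slate's centre is at rack (3.9, 41.7) mm against the target (3, 43), within camera accuracy. The only other changes in that picture are the arm and its shadows, though the arm covers part of the view near the tin and jar. The arm ended clear of everything.
- **Possible slip:** Near the end of the push I had eased the fingertip up about 0.6 mm. The downward force read about zero there, so I can't rule out a lift of a few tenths of a millimetre at that point. I pressed it back down straight away and finished the push with positive downward force.

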